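# Hold the bolt head behind the bracket while the nut is run up

## Robot

A 6-joint arm with a two-finger parallel gripper is mounted at the origin on the work surface. World frame = base frame: x ahead of the robot, y to its left, z up, the work surface at z = 0. Lengths are in mm, angles in rad, forces in N, time in s.
With the tool pointing down it reaches from about 350 to 775 mm from the base axis. Payload 7.3 kg.
Tool frame: the origin (TCP) lies between the finger pads, 19 mm behind the fingertips; this is the grasp point; y points along the fingers, x is the direction in which the jaws open and shut, and the axes are right-handed (so a half turn about y gives the same grasp; the last joint's range is limited). The gripper opens to 92 mm and grips with 3 to 60 N. Pads are 19 mm wide; open, the fingers measure 130 mm over their backs; the gripper's body (75 mm by 190 mm) begins 47 mm behind the grasp point.
Start: joints at [1.05, 0.342, 1.524, -0, 1.275, -0.146], TCP at [192.182, 488.579, 245.541] pointing down, gripper open.
Joint ranges: [-2.53, 2.53], [-0.77, 2.02], [0.04, 2.7], [-1, 4.14], [0.28, 2.66], [-3.11, 3.11]. Speed limits (rad/s): [2.57, 2.57, 3.14, 3.14, 3.14, 3.14].

## Interface

Orientations are given as a unit quaternion [w, x, y, z].
In Python, from workcell import r gives the robot as it stands.
- The arm moves only by the tool apply_moves, never from a script. Its argument "motion" is a list of rows, each a list of 3 entries, a list of its own where there are three numbers: the shift along the tool's x, y, z in m, then the turn, a rotation vector about the tool's x, y, z in rad, then the closure, from 0 (fully open) to 1 (shut). A call has 1 to 5 rows; each row shifts and turns the commanded pose from where the row before left it, along the tool's axes as they then stand; what a row does not reach is not made up. A row lasts 1/12 s, in which the tool goes at most 41.7 mm and 7.16 degrees, less where a joint would pass 70% of its speed; a pose out of reach is approached as far as the arm can. A call is refused whole if a number of a shift passes 0.0417 or a number of a turn 0.125, either way. A call with a gripper value outside its range is refused whole. The fingers move at their own pace and stop on an object; "force" is the grip in N (left out, the last holds). Time passes only in rows, so rows that do not move let the fingers close. It gives the time, the measured TCP pose, the force and the opening at its end, in the units of the state.
- r.sense(): the state, without advancing time (a new reading comes with each control period).
- r.snapshot(name): name is "side" or "top"; returns a dict with "color" (420x560x3 uint8, red, green, blue), "range_z" (420x560 float32, mm along the optical axis (not along the pixel's ray), 0 where there is no reading), "fx", "fy", "cx", "cy" (pixels), "view" (4x4, takes a point from world to camera coordinates). Camera axes: x right, y up, looking along -z (the intrinsics and any distortion apply to the point x, -y, -z); pixel columns grow to the right and rows downward; lengths in mm; the calibration is good to about 2 mm. A picture is of the moment at which its call begins.
- r.job_done(): hands the job in, once; it reports no verdict.
The state is a dict: "time_s": time; "qpos": joint angles; "qd": joint speeds; "effort": joint torques, N m; "eef_pos": TCP position; "tcp_rot": TCP orientation; "wrist_force": force on the tool from outside, world axes, zero at the start; "wrist_torque": the same for the moment, N m; "finger_gap": opening from 0.0 (shut) to 1.0 (fully open).
Only numpy, scipy, OpenCV 4.12 (cv2) and the standard library are available. Lean on these libraries where they do the work, as an engineer would, in place of code of your own. Each camera call takes 0.05 s, during which the arm holds its last target. There are 200 camera calls.

## Task

The nut runner is slowly turning the nut on the near side of the jig's bracket and drags the bolt round with it. Lift the flat guard plate up off its two hooks, stand it feet down in the wooden trough and let go of it; then reach down into the narrow gap behind the bracket, grip the bolt's hexagon head and hold it so that it stops turning. Finish while still gripping the head, and do not disturb the other things on the bench.

Things in the scene. Friction and masses are not known exactly. Their poses are not given: they have to be found in the camera images.
- jig: Steel jig fixed to the bench. Origin on the bench straight below the bolt head; z up, x from bracket to rear plate (the bolt's axis), y along the plates. Two upright grey plates, 200 mm long (y +-100), tops 125 mm above the bench: bracket at x -31 to -23 mm, rear plate at x 23 to 31. The gap between, x -23 to 23 (46 mm), is open at top and ends; its floor is 12 mm above the bench.
- hooks (a point): Point midway between the two hooks' seats, 112 mm above the bench, on the jig's x = 0. The hooks are 6 mm round steel, stand out of the rear plate into the gap at jig y -72 and +72 mm and turn up to tips 124 mm above the bench: a hung plate must rise 15 mm to come free.
- runner (a point): Middle of the nut runner on the jig's near side: a black 64 mm cylinder level with the bolt (top 117 mm above the bench) on a base 70 mm wide, reaching from the bracket to jig x = -161 mm. Lower than the plates.
- bolt_head (a point): Steel hexagon head in mid gap, 20 mm across flats, 23 across corners, 20 long along the jig's x. Origin at its centre, 85 mm above the bench, 40 below the plates' tops; x is the bolt's axis. Guard gone, 13 mm are free before and behind it, 57 mm on each side along y up to the hooks. Gripped straight from above, fingers closing along the jig's y, on flats or corners.
- bolt (a joint): Bolt angle, rad, growing as the runner turns it (right-handed about the jig's x); it starts between -0.5 and 0.5; at 0 two flats face along the jig's y. Left alone it turns at about 0.06 rad/s (0.12 N m, stiff geared drive); a 20 to 50 N grip stops it within a second.
- guard: Flat aluminium plate, 8 mm thick, about 220 g, hung upright in the gap. Origin: middle of its lower end; z up, x through the thickness, y along the length (hung: in line with the jig, origin 60 mm above the bench). Two legs (|y| 18 to 58, z 0 to 52 mm) straddle the bolt head where fingers must go; above, a bar (|y| up to 85, z 52 to 75) whose ends rest on the hooks.
- guard_tab (a point): Middle of the part of the guard's grip tab to hold, 100 mm above the guard's origin. The tab stands on the bar's middle: 36 mm along y, 10 mm thick along x, z 75 to 115 mm. Gripped from above, fingers closing along the guard's x.
- trough: Narrow wooden trough fixed to the bench, open on top. Origin on the bench under its middle; x across, y along. Outside 46 x 216 x 45 mm (x, y, z), walls and floor 8 mm thick: inside 30 mm wide, 200 mm long, floor 8 mm above the bench. The guard fits with its length along y, either way round; released, it leans against a wall.
- screwdriver: wooden-handled screwdriver, 160 mm long, lying between jig and trough; origin under its middle; a bystander to leave alone.
- jar: small glass jar with steel cap, 52 mm across, 75 mm high; a bystander to leave alone.
- wrench: steel spanner, 150 mm long, lying flat; a bystander to leave alone.
- ring_box: white ring box, 55 x 55 x 40 mm; a bystander to leave alone.
- collar: steel collar, 44 mm across, 18 mm high; a bystander to leave alone.
- brush: wooden bench brush, 170 mm long, lying flat; a bystander to leave alone.
- cup: open steel cup, 72 mm across, 85 mm high; a bystander to leave alone.
Not all that is in view belongs to the job. Of the things that look like the guard, the middle-sized one is meant.

How it is judged (in metres and radians):
On the way, in this order (a step that is already met when the one before it is completed fails the run):
1. the guard is lifted in the gripper clear of its hooks and of the jig (contact force between guard and the fingers above 1 N and height (world z) of guard above 0.085 m and contact force between guard and jig below 0.1 N), for 0.2 s.
2. the guard stands in the trough, let go of (x of guard in the frame of trough between -0.02 and 0.02 m and y of guard in the frame of trough between -0.05 and 0.05 m and z of guard in the frame of trough below 0.025 m and angle between guard's own z axis and vertical below 0.9 rad and contact force between guard and trough above 0.5 N and contact force between guard and the arm below 0.2 N and contact force between guard and the fingers below 0.2 N and linear speed of guard below 0.03 m/s), for 0.2 s.
At the end, for the whole second after the job is handed in: Fingers grip the bolt head (over 4 N, TCP within 25 mm of its centre) and it turns under 0.012 rad/s; the guard rests released in the trough: lower middle within 20 mm across and 50 mm along of the trough's middle, under 25 mm above the bench, leaning under 0.9 rad (all of step 2 and contact force between the fingers and bolt above 4 N and distance between the grasp point and bolt_head below 0.025 m and velocity of joint bolt between -0.012 and 0.012 rad/s); the arm keeps its last pose, push and grip.
It fails at once if the guard is dropped from well above the trough (height (world z) of guard above 0.1 m and contact force between guard and the fingers below 0.05 N).
It fails at once if a bystander is pushed more than 30 mm out of place (distance of any of screwdriver, jar, wrench, ring_box, collar, brush, cup from where it was at the start of the episode above 0.03 m).
It also fails if it takes over 58 s, if anything falls off the work surface, if the arm or the gripper's body presses on something with over 40 N, if the wrist force passes 120 N, or if a joint passes its speed limit or range.

## Working session

There is one attempt and no reset: what is moved stays moved. The work goes in short steps, Python scripts to look and compute and a tool call to move; the robot and the scene stay as the last step left them, time stands still between calls to the robot, and variables do not carry over. Pictures are saved under pics/ and viewed, about 8 in all and at most 12, crops included, and the job is handed in when it is done.

Besides the shell and the picture viewer there is one more tool, called after "Call:" by a JSON object that holds its "op" and its "data". apply_moves: Moves the arm, as the interface text tells. Its arguments: {"type":"object","properties":{"motion":{"type":"array","items":{"type":"array"}},"force":{"type":"number"}},"required":["motion"]}

```bash
ls; mkdir -p pics; cat > h.py <<'E'
import numpy as np,cv2
from workcell import r
def snap(n):
    s=r.snapshot(n); return s
def world(s):
    z=s["range_z"].astype(float); h,w=z.shape
    u,v=np.meshgrid(np.arange(w),np.arange(h))
    P=np.stack([(u-s["cx"])/s["fx"]*z,-(v-s["cy"])/s["fy"]*z,-z,np.ones_like(z)],-1)
    W=P@np.linalg.inv(np.array(s["view"])).T
    W=W[...,:3]; W[z==0]=np.nan
    return W
E
python3 - <<'E'
from h import *
import pickle
print(r.sense())
for n in("top","side"):
    s=snap(n); pickle.dump(s,open(n+".pkl","wb"))
    print(n,{k:s[k] for k in s if k not in("color","range_z")})
    cv2.imwrite(f"pics/{n}0.png",s["color"][...,::-1])
E
```

```text
pics
{'time_s': 0.0, 'qpos': array([ 1.05002111e+00,  3.42695528e-01,  1.52502928e+00,  1.37297694e-05,
        1.27539595e+00, -1.45995131e-01]), 'qd': array([ 0.00041399,  0.00022637,  0.00082013, -0.00300794, -0.00059787,
        0.00176732]), 'effort': array([-2.07384505e-04, -4.31255150e+01, -2.44218081e+01,  7.17270887e-02,
        5.61798178e-02, -1.41523115e-04]), 'eef_pos': array([191.96596001, 488.23303306, 244.85477786]), 'tcp_rot': array([-0.58416336,  0.58462696,  0.39760995, -0.39858602]), 'wrist_force': array([-0.3310473 , -0.62975314, -0.19570127]), 'wrist_torque': array([-0.03898472,  0.02569865, -0.04198762]), 'finger_gap': 1.0025828184376768}
top {'fx': 387.2225477829296, 'fy': 387.2225477829296, 'cx': 282.5749621478042, 'cy': 201.86387320692438, 'view': array([[-1.03690323e-02, -9.99759570e-01, -1.93206005e-02,
         9.11800632e+01],
       [ 9.96241609e-01, -1.19903419e-02,  8.57839616e-02,
        -5.18709013e+02],
       [-8.59949972e-02, -1.83584895e-02,  9.96126411e-01,
        -1.11501875e+03],
       [ 0.00000000e+00,  0.00000000e+00,  0.00000000e+00,
         1.00000000e+00]])}
side {'fx': 539.7353264763465, 'fy': 539.7353264763465, 'cx': 279.21839428398374, 'cy': 216.91712471260234, 'view': array([[ 8.75234499e-01, -4.83672833e-01, -5.01632929e-03,
        -4.04247043e+02],
       [ 3.75210945e-01,  6.72348436e-01,  6.38094293e-01,
        -3.29085323e+02],
       [-3.05256153e-01, -5.60364320e-01,  7.69941887e-01,
        -1.20841553e+03],
       [ 0.00000000e+00,  0.00000000e+00,  0.00000000e+00,
         1.00000000e+00]])}
```

View pics/top0.png

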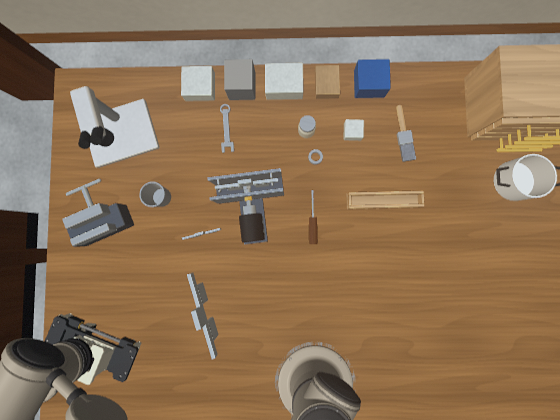

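View pics/side0.png

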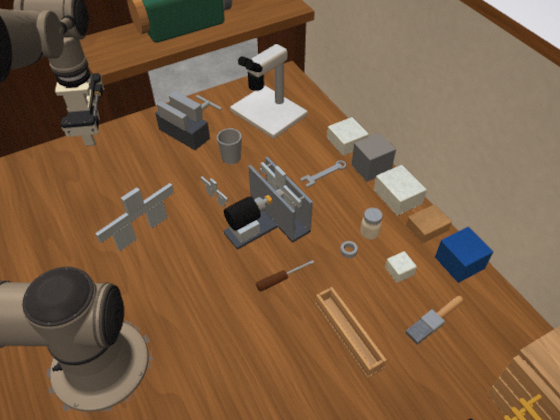

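Candidates for the guard, in the top view: the one hung in the jig at about (247,183), a large one lying at (203,315), and a small one at (201,234). The hung one looks middle-sized. I'll measure it and check it in a crop. The trough is at (386,200) and the jig at (247,185).

```bash
python3 - <<'E'
from h import *
import pickle
T=pickle.load(open("top.pkl","rb"));S=pickle.load(open("side.pkl","rb"))
def rect(m,W,l):
    p=W[m][:,:2].astype(np.float32)
    if len(p)<5: print(l,"few",len(p));return
    print(l,len(p),cv2.minAreaRect(p),"z",np.nanpercentile(W[m][:,2],[5,50,95]).round(1))
for n,s in(("top",T),("side",S)):
    W=world(s); x,y,z=W[...,0],W[...,1],W[...,2]
    print(n,"bench z",np.nanmedian(z[(abs(x-450)<40)&(abs(y+150)<40)]))
    # trough 
    near=(x>350)&(x<560)&(y<-130)&(y>-430)
    rect(near&(z>38)&(z<60),W,"trough rim")
    j=(x>440)&(x<640)&(y>40)&(y<320)
    rect(j&(z>121)&(z<129),W,"plates tops")
    rect(j&(z>129)&(z<200),W,"above plates (bar/tab)")
    rect(j&(z>160)&(z<200),W,"tab")
    rect((x>50)&(x<400)&(y>150)&(y<420)&(z>4)&(z<60),W,"large?")
    rect((x>400)&(x<480)&(y>180)&(y<320)&(z>4)&(z<60),W,"small?")
c=cv2.resize(T["color"][155:250,195:300],None,fx=4,fy=4,interpolation=cv2.INTER_CUBIC)
d=cv2.resize(S["color"][150:255,200:325],None,fx=4,fy=4,interpolation=cv2.INTER_CUBIC)[:380]
cv2.imwrite("pics/c1.png",cv2.resize(np.hstack([c,d[:380,:380]]),None,fx=1,fy=1)[...,::-1])
E
```

```text
top bench z 0.6598123150677111
trough rim 418 ((523.65771484375, -224.87191772460938), (46.28835678100586, 189.34840393066406), 0.6201576590538025) z [39.7 44.8 48.5]
plates tops 472 ((562.0760498046875, 185.16697692871094), (62.52993392944336, 199.34339904785156), 6.523026943206787) z [121.7 124.6 127.9]
above plates (bar/tab) 253 ((562.2022094726562, 180.66859436035156), (59.71819305419922, 166.8194580078125), 1.2379121780395508) z [130.8 136.  176.1]
tab 64 ((562.4415893554688, 180.69790649414062), (10.094700813293457, 35.70573043823242), 7.207242965698242) z [166.8 174.7 177.5]
large? 669 ((224.49095153808594, 285.947509765625), (268.0968933105469, 348.1921691894531), 89.6794204711914) z [ 4.1  5.2 50.7]
small? 87 ((439.5178527832031, 249.36813354492188), (138.5997772216797, 72.27941131591797), 85.37191009521484) z [ 4.1 14.2 52.2]
side bench z -0.039124582181898404
trough rim 716 ((527.7953491210938, -224.83901977539062), (47.697654724121094, 189.40640258789062), 0.6265261173248291) z [39.2 44.  47.9]
plates tops 473 ((530.7882080078125, 182.28143310546875), (134.3606719970703, 205.24974060058594), 6.229668140411377) z [121.5 124.6 128.3]
above plates (bar/tab) 340 ((562.35546875, 180.98025512695312), (61.44172668457031, 172.48826599121094), 5.602021217346191) z [129.5 137.1 175.5]
tab 79 ((564.6327514648438, 183.28941345214844), (13.425215721130371, 39.248069763183594), 6.349000930786133) z [162.7 172.4 177.9]
large? 877 ((224.98365783691406, 286.4465637207031), (265.8172912597656, 346.7814636230469), 89.8604965209961) z [ 4.2 18.4 56. ]
small? 215 ((421.7976989746094, 257.3740234375), (152.68675231933594, 66.4624252319336), 64.44768524169922) z [ 4.8 20.5 51.8]
```

View pics/c1.png

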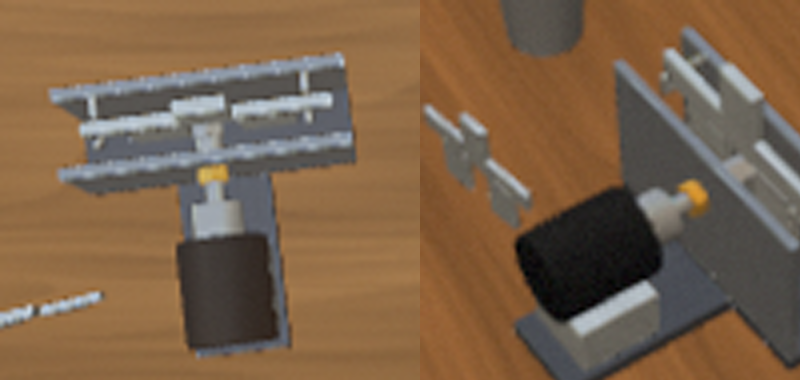

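The crop confirms it: the hung plate spans both hooks, has a 36 mm tab, and is clearly smaller than the plate at (203,315) and larger than the one at (201,234). Next I'll refine the jig and trough.

```bash
python3 - <<'E'
from h import *
import pickle
T=pickle.load(open("top.pkl","rb"));S=pickle.load(open("side.pkl","rb"))
a=np.deg2rad(6.5);ex=np.array([np.cos(a),np.sin(a)]);ey=np.array([-ex[1],ex[0]]);c=np.array([562,185])
for n,s in(("top",T),("side",S)):
    W=world(s); x,y,z=W[...,0],W[...,1],W[...,2]
    hs=cv2.cvtColor(s["color"],cv2.COLOR_RGB2HSV)
    m=(x>440)&(x<600)&(y<-80)&(y>-420)&(z>35)&(z<55)&(x>495)
    p=W[m][:,:2].astype(np.float32); print(n,"trough",len(p),cv2.minAreaRect(p),np.percentile(p,[1,99],axis=0))
    J=np.stack([(W[...,:2]-c)@ex,(W[...,:2]-c)@ey],-1)
    t=(abs(J[...,0])<15)&(abs(J[...,1])<45)&(z>171)&(z<181)
    q=J[t];print("tabtop n",len(q),"J pct",np.percentile(q,[2,50,98],axis=0).round(1).tolist(),cv2.minAreaRect(q.astype(np.float32)))
    for l,lo,hi in(("brk",-38,-16),("rear",16,38)):
        t=(J[...,0]>lo)&(J[...,0]<hi)&(abs(J[...,1])<110)&(z>121.5)&(z<129)
        q=J[t]; k=np.polyfit(q[:,1],q[:,0],1); print(l,len(q),"slope",np.rad2deg(k[0]).round(2),"off",k[1].round(2),"y",np.percentile(q[:,1],[1,99]).round(1))
    t=(abs(J[...,0])<14)&(abs(J[...,1])>25)&(abs(J[...,1])<95)&(z>129)&(z<142)
    q=J[t];k=np.polyfit(q[:,1],q[:,0],1);print("bar",len(q),np.rad2deg(k[0]).round(2),k[1].round(2),np.percentile(q[:,1],[1,99]).round(1),np.median(z[t]))
E
```

```text
top trough 520 ((523.5160522460938, -211.78564453125), (46.28835678100586, 215.52247619628906), 0.6201576590538025) [[ 500.22484497 -318.02579041]
 [ 546.38036682 -104.36024529]]
tabtop n 54 J pct [[-5.0, -21.7], [-0.0, -4.0], [4.9, 11.9]] ((-0.048345088958740234, -4.324436187744141), (10.094703674316406, 35.70572280883789), 0.7073114514350891)
brk 211 slope 0.01 off -27.09 y [-97.3  97.4]
rear 213 slope 0.05 off 26.59 y [-98.6  97.2]
bar 144 0.03 -0.24 [-87.8  78.4] 134.47324066194716
side trough 923 ((527.7202758789062, -210.46231079101562), (48.6314811706543, 218.01068115234375), 0.9080901145935059) [[ 503.88890625 -318.57451233]
 [ 550.8486377  -104.66263763]]
tabtop n 48 J pct [[-2.5, -21.0], [3.3, -5.1], [9.1, 13.6]] ((3.0764665603637695, -3.053281784057617), (36.98431396484375, 12.196830749511719), 85.47590637207031)
brk 196 slope 0.12 off -23.58 y [-98.5  96.6]
rear 160 slope 0.21 off 29.46 y [-97.8 100. ]
bar 150 -0.28 3.2 [-87.4  78.7] 134.26521262950308
```

```bash
cat >> h.py <<'E'
from scipy.spatial.transform import Rotation as Ro
def plan(target,jaw_deg,p=None,R=None):
    """shift in tool axes (m) and turn (rotvec, tool) to reach target mm with tool y down, jaw x at jaw_deg (mod 180)"""
    st=r.sense(); q=st["tcp_rot"]; R=Ro.from_quat([q[1],q[2],q[3],q[0]]); p=st["eef_pos"]
    d=R.inv().apply(np.array(target)-p)/1000
    best=None
    for k in(0,180):
        t=np.deg2rad(jaw_deg+k); X=np.array([np.cos(t),np.sin(t),0]); Y=np.array([0,0,-1.])
        G=Ro.from_matrix(np.stack([X,Y,np.cross(X,Y)],1)); v=(R.inv()*G).as_rotvec()
        if best is None or np.linalg.norm(v)<np.linalg.norm(best): best=v
    M=R.as_matrix()
    print("t",round(st["time_s"],2),"pos",p.round(1),"xaxis",M[:,0].round(3),"y",M[:,1].round(3),"jaw deg",np.rad2deg(np.arctan2(M[1,0],M[0,0])).round(2),"gap",round(st["finger_gap"],3),"F",st["wrist_force"].round(1),"q",st["qpos"].round(2))
    print("shift",d.round(4),"turn",best.round(3))
E
python3 - <<'E'
from h import *
a=np.deg2rad(6.5);ex=np.array([np.cos(a),np.sin(a)]);ey=np.array([-ex[1],ex[0]]);c=np.array([562,185])
t=c+1.5*ex-4.3*ey;print(t)
plan([*t,245],6.5)
E
```

```text
[563.9771316  180.89744584]
t 0.1 pos [192.  488.3 244.9] xaxis [ 0.366  0.931 -0.001] y [-0.001 -0.001 -1.   ] jaw deg 68.53 gap 0.999 F [-1.4 -0.5 -0.7] q [ 1.05  0.34  1.52  0.    1.28 -0.15]
shift [-0.1499  0.     -0.4587] turn [ 1.000e-03  1.083e+00 -1.000e-03]
```

Call:
{"op": "apply_moves", "data": {"motion": [[[-0.0125,0,-0.0382],[0,0,0],0],[[-0.0125,0,-0.0382],[0,0,0],0],[[-0.0125,0,-0.0382],[0,0,0],0],[[-0.0125,0,-0.0382],[0,0,0],0],[[-0.0125,0,-0.0382],[0,0,0],0]], "force": 35}}

```text
time_s: 0.52
eef_pos: [347.9, 359.1, 245.3]
tcp_rot: [0.584, -0.584, -0.398, 0.398]
wrist_force: [0.1, 0.3, -0.1]
finger_gap: 1.0
```

Call:
{"op": "apply_moves", "data": {"motion": [[[-0.0125,0,-0.0382],[0,0,0],0],[[-0.0125,0,-0.0382],[0,0,0],0],[[-0.0125,0,-0.0382],[0,0,0],0],[[-0.0125,0,-0.0382],[0,0,0],0],[[-0.0125,0,-0.0382],[0,0,0],0]]}}

```text
time_s: 0.93
eef_pos: [503.0, 230.8, 245.2]
tcp_rot: [0.585, -0.584, -0.398, 0.398]
wrist_force: [1.3, 0.6, 0.7]
finger_gap: 1.002
```

Call:
{"op": "apply_moves", "data": {"motion": [[[-0.0125,0,-0.0382],[0,0,0],0],[[0,0,0],[0,0.12,0],0],[[0,0,0],[0,0.12,0],0],[[0,0,0],[0,0.12,0],0],[[0,0,0],[0,0.12,0],0]]}}

```text
time_s: 1.35
eef_pos: [532.9, 206.3, 244.9]
tcp_rot: [0.663, -0.663, -0.245, 0.246]
wrist_force: [-0.2, -0.2, 0.5]
finger_gap: 1.0
```

Call:
{"op": "apply_moves", "data": {"motion": [[[0,0,0],[0,0.12,0],0],[[0,0,0],[0,0.12,0],0],[[0,0,0],[0,0.12,0],0],[[0,0,0],[0,0.12,0],0],[[0,0,0],[0,0.12,0],0]]}}

```text
time_s: 1.77
eef_pos: [532.6, 206.7, 245.0]
tcp_rot: [-0.706, 0.706, 0.039, -0.039]
wrist_force: [-0.9, -0.5, -0.5]
finger_gap: 1.003
```

```bash
python3 - <<'E'
from h import *
plan([564,180.9,185],6.5)
E
```

```text
t 1.77 pos [532.6 206.7 245. ] xaxis [ 0.994  0.11  -0.001] y [-0.001 -0.    -1.   ] jaw deg 6.3 gap 1.003 F [-0.9 -0.5 -0.5] q [0.24 0.43 1.39 0.   1.32 0.13]
shift [ 0.0284  0.06   -0.0291] turn [ 0.    -0.003 -0.001]
```

Call:
{"op": "apply_moves", "data": {"motion": [[[0.0142,0,-0.0146],[0,0,0],0],[[0.0142,0,-0.0146],[0,0,0],0],[[0,0.0225,0],[0,0,0],0],[[0,0.0225,0],[0,0,0],0],[[0,0,0],[0,0,0],0]]}}

```text
time_s: 2.18
eef_pos: [562.2, 180.3, 195.7]
tcp_rot: [-0.706, 0.706, 0.038, -0.044]
wrist_force: [-1.5, 0.1, -1.0]
finger_gap: 0.999
```

```bash
python3 - <<'E'
from h import *
plan([564,180.9,160],6.5)
for n in("top","side"):
    s=snap(n);W=world(s);c=np.array([564,180.9])
    a=np.deg2rad(6.5);ex=np.array([np.cos(a),np.sin(a)]);ey=np.array([-ex[1],ex[0]])
    J=np.stack([(W[...,:2]-c)@ex,(W[...,:2]-c)@ey],-1);z=W[...,2]
    for lo,hi in((183,200),(200,235),(235,247),(250,270)):
        m=(z>lo)&(z<hi)&(abs(J[...,0])<120)&(abs(J[...,1])<120)
        if m.sum()>5: print(n,lo,hi,m.sum(),np.percentile(J[m],[2,50,98],axis=0).round(1).tolist())
    x,y=(slice(130,260),slice(180,320)) if n=="top" else (slice(110,250),slice(200,340))
    cv2.imwrite(f"pics/g_{n}.png",cv2.resize(s["color"][x,y],None,fx=4,fy=4)[...,::-1])
E
```

```text
t 2.18 pos [562.2 180.3 195.7] xaxis [ 0.993  0.115 -0.009] y [-0.009 -0.002 -1.   ] jaw deg 6.61 gap 0.999 F [-1.5  0.1 -1. ] q [0.18 0.51 1.4  0.   1.24 0.07]
shift [0.0022 0.0357 0.0005] turn [ 0.001  0.002 -0.009]
top 250 270 26 [[-66.6, 0.2], [-58.4, 30.6], [-45.3, 34.6]]
side 183 200 82 [[-61.4, -12.5], [47.5, -8.7], [63.7, 10.6]]
side 200 235 136 [[-62.4, -13.8], [48.8, -9.9], [64.2, 9.7]]
side 235 247 22 [[-84.5, -34.6], [49.5, -0.4], [83.5, 20.5]]
side 250 270 490 [[-85.5, -38.3], [26.5, -29.7], [83.6, 20.3]]
```

View pics/g_side.png

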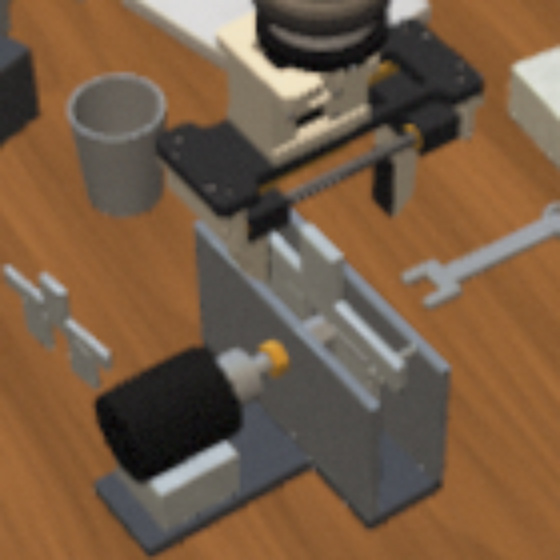

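Side view: the open gripper straddles the tab cleanly. The measured TCP shows the side camera reads about +3 mm in x, so I'll trust the top camera, which puts the tab at (562.5, 181). Lowering now.

Call:
{"op": "apply_moves", "data": {"motion": [[[0,0.018,0],[0,0,0],0],[[0,0.018,0],[0,0,0],0],[[0,0,0],[0,0,0],0],[[0,0,0],[0,0,0],0]]}}

```text
time_s: 2.62
eef_pos: [564.6, 181.3, 165.4]
tcp_rot: [0.706, -0.706, -0.041, 0.041]
wrist_force: [-0.1, 0.2, 0.4]
finger_gap: 1.002
```

```bash
python3 - <<'E'
from h import *
plan([562.5,181,160],6.5)
E
```

```text
t 2.62 pos [564.6 181.3 165.4] xaxis [0.993 0.116 0.   ] y [ 0.  0. -1.] jaw deg 6.67 gap 1.002 F [-0.1  0.2  0.4] q [0.18 0.54 1.44 0.   1.16 0.07]
shift [-0.0021  0.0054 -0.0001] turn [-0.     0.003  0.   ]
```

```bash
python3 - <<'E'
from h import *
for n in("side","top"):
    s=snap(n);W=world(s);st=r.sense();c=st["eef_pos"][:2]
    a=np.deg2rad(6.5);ex=np.array([np.cos(a),np.sin(a)]);ey=np.array([-ex[1],ex[0]])
    J=np.stack([(W[...,:2]-c)@ex,(W[...,:2]-c)@ey],-1);z=W[...,2]
    print(st["eef_pos"].round(1))
    for l,lo,hi,k in(("fing",150,195,75),("tab",169,180,20),("all",130,240,100)):
        m=(z>lo)&(z<hi)&(abs(J[...,0])<k)&(abs(J[...,1])<40)
        if l=="fing":m&=abs(J[...,0])>35
        if m.sum()>5: print(n,l,m.sum(),np.percentile(J[m],[2,50,98],axis=0).round(1).tolist(), J[m].min(0),J[m].max(0))
E
```

```text
[565.1 181.4 166.2]
side fing 175 [[-61.2, -13.7], [48.6, -9.8], [65.1, 7.0]] [-61.64816559 -14.59254143] [65.77444171 11.4156586 ]
side tab 42 [[-5.1, -18.1], [-0.4, -3.4], [5.5, 12.3]] [ -5.38297675 -18.18517103] [ 6.07208033 12.74444657]
side all 956 [[-88.7, -38.0], [2.6, -15.0], [81.9, 25.2]] [-91.34916962 -39.65486961] [92.3018208  38.64274959]
[565.3 181.4 166.4]
top all 23 [[-65.8, -2.8], [-57.1, 30.3], [-48.2, 34.1]] [-66.54355283 -26.0696161 ] [-46.98157917  34.31583431]
```

Call:
{"op": "apply_moves", "data": {"motion": [[[-0.0018,0.006,0.001],[0,0,0],0.3],[[0,0,0],[0,0,0],1],[[0,0,0],[0,0,0],1],[[0,0,0],[0,0,0],1],[[0,0,0],[0,0,0],1]], "force": 35}}

```text
time_s: 3.13
eef_pos: [562.7, 181.9, 158.8]
tcp_rot: [0.706, -0.706, -0.041, 0.041]
wrist_force: [1.1, -0.3, 0.8]
finger_gap: 0.686
```

Call:
{"op": "apply_moves", "data": {"motion": [[[0,0,0],[0,0,0],1],[[0,0,0],[0,0,0],1],[[0,0,0],[0,0,0],1],[[0,0,0],[0,0,0],1],[[0,0,0],[0,0,0],1]]}}

```text
time_s: 3.55
eef_pos: [562.6, 181.9, 158.5]
tcp_rot: [0.706, -0.706, -0.041, 0.041]
wrist_force: [-0.5, 1.0, -0.7]
finger_gap: 0.323
```

Call:
{"op": "apply_moves", "data": {"motion": [[[0,0,0],[0,0,0],1],[[0,0,0],[0,0,0],1],[[0,0,0],[0,0,0],1],[[0,0,0],[0,0,0],1],[[0,0,0],[0,0,0],1]]}}

```text
time_s: 3.97
eef_pos: [562.6, 181.9, 158.5]
tcp_rot: [0.706, -0.706, -0.041, 0.041]
wrist_force: [0.4, 0.1, 0.2]
finger_gap: 0.107
```

Call:
{"op": "apply_moves", "data": {"motion": [[[0,0,0],[0,0,0],1],[[0,0,0],[0,0,0],1],[[0,-0.008,0],[0,0,0],1],[[0,-0.012,0],[0,0,0],1],[[0,-0.012,0],[0,0,0],1]]}}

```text
time_s: 4.38
eef_pos: [562.2, 181.8, 190.9]
tcp_rot: [-0.706, 0.706, 0.041, -0.041]
wrist_force: [-0.2, 0.7, -1.4]
finger_gap: 0.106
```

Call:
{"op": "apply_moves", "data": {"motion": [[[0,-0.015,0],[0,0,0],1],[[0,-0.02,0],[0,0,0],1],[[0,-0.02,0],[0,0,0],1],[[0,-0.015,0],[0,0,0],1],[[0,0,0],[0,0,0],1]]}}

```text
time_s: 4.8
eef_pos: [563.8, 182.1, 264.5]
tcp_rot: [0.706, -0.706, -0.043, 0.039]
wrist_force: [1.1, -0.5, -1.1]
finger_gap: 0.106
```

```bash
python3 - <<'E'
from h import *
plan([525.5,-211,200],0.7)
E
```

```text
t 4.8 pos [563.8 182.1 264.5] xaxis [0.993 0.116 0.007] y [ 0.006  0.001 -1.   ] jaw deg 6.65 gap 0.106 F [ 1.1 -0.5 -1.1] q [0.18 0.45 1.3  0.   1.38 0.07]
shift [-0.084   0.0638 -0.3861] turn [-0.001  0.104  0.006]
```

Call:
{"op": "apply_moves", "data": {"motion": [[[-0.003,0,-0.015],[0,0,0],1],[[-0.007,0,-0.032],[0,0,0],1],[[-0.008,0,-0.036],[0,0,0],1],[[-0.008,0,-0.036],[0,0,0],1],[[-0.008,0,-0.036],[0,0,0],1]]}}

```text
time_s: 5.22
eef_pos: [545.8, 22.7, 259.6]
tcp_rot: [0.706, -0.706, -0.041, 0.042]
wrist_force: [1.3, 0.0, -1.6]
finger_gap: 0.111
```

Call:
{"op": "apply_moves", "data": {"motion": [[[-0.008,0,-0.036],[0,0,0],1],[[-0.008,0,-0.036],[0,0,0],1],[[-0.008,0,-0.036],[0,0,0],1],[[-0.008,0,-0.036],[0,0,0],1],[[-0.008,0,-0.036],[0,0,0],1]]}}

```text
time_s: 5.63
eef_pos: [526.9, -161.0, 259.7]
tcp_rot: [0.706, -0.706, -0.041, 0.041]
wrist_force: [0.7, 0.8, -0.9]
finger_gap: 0.109
```

Call:
{"op": "apply_moves", "data": {"motion": [[[-0.007,0,-0.032],[0,0,0],1],[[-0.003,0,-0.019],[0,0,0],1],[[0,0,0],[0,0.052,0],1],[[0,0,0],[0,0.052,0],1],[[0,0,0],[0,0,0],1]]}}

```text
time_s: 6.05
eef_pos: [523.2, -211.7, 259.4]
tcp_rot: [0.708, -0.707, -0.003, 0.004]
wrist_force: [-0.3, 0.2, -1.1]
finger_gap: 0.104
```

```bash
python3 - <<'E'
from h import *
plan([525.5,-211,175],0.7)
E
```

```text
t 6.05 pos [ 523.2 -211.7  259.4] xaxis [ 1.     0.009 -0.002] y [-0.002  0.001 -1.   ] jaw deg 0.51 gap 0.104 F [-0.3  0.2 -1.1] q [-0.52  0.41  1.39  0.    1.35 -0.53]
shift [0.0024 0.0844 0.0005] turn [-0.001 -0.003 -0.002]
```

Down to TCP z of about 175 (guard feet at about 75, above the rim), then measure the guard against the trough.

Call:
{"op": "apply_moves", "data": {"motion": [[[0.0024,0.028,0],[0,0,0],1],[[0,0.028,0],[0,0,0],1],[[0,0.028,0],[0,0,0],1],[[0,0,0],[0,0,0],1],[[0,0,0],[0,0,0],1]]}}

```text
time_s: 6.47
eef_pos: [525.4, -210.5, 175.4]
tcp_rot: [0.708, -0.706, -0.004, 0.006]
wrist_force: [-0.4, -0.4, -0.9]
finger_gap: 0.106
```

```bash
python3 - <<'E'
from h import *
plan([525.5,-211,108],0.7)
s=snap("side");W=world(s);x,y,z=W[...,0],W[...,1],W[...,2]
tcp=r.sense()["eef_pos"];m0=(abs(x-525)<60)&(abs(y+211)<130)
for l,lo,hi in(("rim",35,52),("legs",76,120),("bar",126,149)):
    m=m0&(z>lo)&(z<hi)
    if l!="rim": m&=abs(x-525)<30
    p=W[m]; print(l,len(p),cv2.minAreaRect(p[:,:2].astype(np.float32)),np.percentile(p,[1,50,99],axis=0).round(1).tolist())
m=m0&(abs(x-525)<30)&(z>60)&(z<125)
print("zmin of guard",np.percentile(z[m],[1,3,5]))
cv2.imwrite("pics/t1.png",cv2.resize(s["color"][200:390,260:420],None,fx=3,fy=3)[...,::-1])
E
```

```text
t 6.47 pos [ 525.4 -210.5  175.4] xaxis [ 1.     0.014 -0.003] y [-0.003  0.002 -1.   ] jaw deg 0.78 gap 0.106 F [-0.4 -0.4 -0.9] q [-0.52  0.48  1.51  0.    1.16 -0.53]
shift [ 0.0003  0.0674 -0.0006] turn [-0.002  0.001 -0.003]
rim 621 ((527.2860717773438, -212.25613403320312), (48.465911865234375, 214.652099609375), 1.027915120124817) [[503.2, -318.6, 35.3], [510.6, -261.5, 43.7], [550.8, -111.7, 49.4]]
legs 215 ((527.3060302734375, -219.92959594726562), (10.585994720458984, 95.92416381835938), 0.9059346914291382) [[522.4, -267.5, 77.4], [524.9, -241.9, 98.4], [532.1, -174.1, 119.4]]
bar 183 ((528.0527954101562, -236.61822509765625), (10.349559783935547, 116.60078430175781), 1.3635454177856445) [[523.2, -294.9, 126.6], [525.1, -257.3, 138.4], [533.4, -180.6, 148.6]]
zmin of guard [77.49019502 78.79696053 80.03376142]
```

View pics/t1.png

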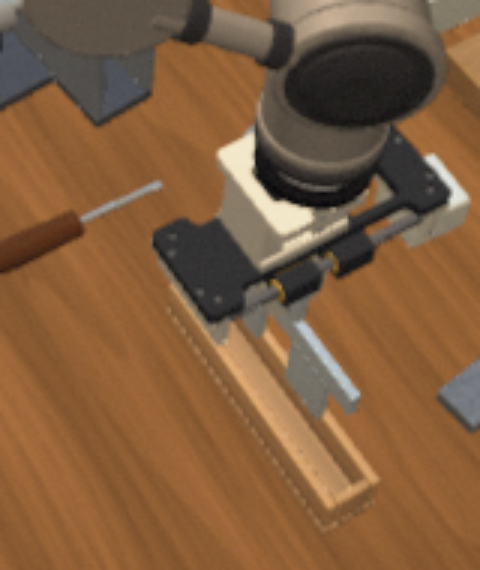

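The guard hangs centred over the trough: both read x 527.3 in the same view, within 0.2 degrees of each other. Lowering.

Call:
{"op": "apply_moves", "data": {"motion": [[[0,0.015,0],[0,0,0],1],[[0,0.018,0],[0,0,0],1],[[0,0.018,0],[0,0,0],1],[[0,0.011,0],[0,0,0],1],[[0,0,0],[0,0,0],1]]}}

```text
time_s: 6.93
eef_pos: [525.9, -211.0, 113.9]
tcp_rot: [0.707, -0.707, -0.004, 0.005]
wrist_force: [0.8, 0.3, -1.9]
finger_gap: 0.103
```

Call:
{"op": "apply_moves", "data": {"motion": [[[0,0.002,0],[0,0,0],1],[[0,0.002,0],[0,0,0],1],[[0,0,0],[0,0,0],1],[[0,0,0],[0,0,0],1]]}}

```text
time_s: 7.27
eef_pos: [526.7, -211.4, 111.4]
tcp_rot: [-0.707, 0.707, 0.005, -0.004]
wrist_force: [-0.3, -0.1, -2.2]
finger_gap: 0.108
```

Call:
{"op": "apply_moves", "data": {"motion": [[[0,0.002,0],[0,0,0],1],[[0,0.002,0],[0,0,0],1],[[0,0,0],[0,0,0],1],[[0,0,0],[0,0,0],1]]}}

```text
time_s: 7.6
eef_pos: [526.3, -211.3, 106.6]
tcp_rot: [-0.707, 0.707, 0.004, -0.004]
wrist_force: [0.0, -0.3, -1.0]
finger_gap: 0.104
```

Call:
{"op": "apply_moves", "data": {"motion": [[[0,0.001,0],[0,0,0],1],[[0,0.001,0],[0,0,0],1],[[0,0,0],[0,0,0],1],[[0,0,0],[0,0,0],1]]}}

```text
time_s: 7.93
eef_pos: [526.4, -211.3, 106.5]
tcp_rot: [-0.707, 0.707, 0.005, -0.004]
wrist_force: [-3.5, 2.7, 13.4]
finger_gap: 0.105
```

Call:
{"op": "apply_moves", "data": {"motion": [[[0,-0.0015,0],[0,0,0],1],[[0,0,0],[0,0,0],0],[[0,0,0],[0,0,0],0],[[0,0,0],[0,0,0],0],[[0,0,0],[0,0,0],0]]}}

```text
time_s: 8.35
eef_pos: [526.1, -211.2, 105.7]
tcp_rot: [0.707, -0.707, -0.004, 0.004]
wrist_force: [0.6, -0.7, 0.0]
finger_gap: 0.346
```

Call:
{"op": "apply_moves", "data": {"motion": [[[0,0,0],[0,0,0],0],[[0,0,0],[0,0,0],0],[[0,0,0],[0,0,0],0],[[0,0,0],[0,0,0],0],[[0,0,0],[0,0,0],0]]}}

```text
time_s: 8.77
eef_pos: [526.2, -211.2, 106.0]
tcp_rot: [0.707, -0.707, -0.004, 0.004]
wrist_force: [-0.3, 0.5, 0.1]
finger_gap: 0.709
```

Call:
{"op": "apply_moves", "data": {"motion": [[[0,0,0],[0,0,0],0],[[0,0,0],[0,0,0],0],[[0,0,0],[0,0,0],0]]}}

```text
time_s: 9.02
eef_pos: [526.2, -211.2, 106.0]
tcp_rot: [0.707, -0.707, -0.004, 0.004]
wrist_force: [0.6, 0.2, 0.7]
finger_gap: 0.927
```

```bash
python3 - <<'E'
from h import *
plan([525.5,-211,250],0.7)
s=snap("side")
cv2.imwrite("pics/t2.png",cv2.resize(s["color"][200:390,260:420],None,fx=3,fy=3)[...,::-1])
E
```

```text
t 9.02 pos [ 526.2 -211.2  106. ] xaxis [1.    0.012 0.   ] y [ 0.  0. -1.] jaw deg 0.69 gap 0.927 F [0.6 0.2 0.7] q [-0.52  0.56  1.59  0.    0.99 -0.53]
shift [-0.0007 -0.144   0.0003] turn [-0. -0.  0.]
```

View pics/t2.png

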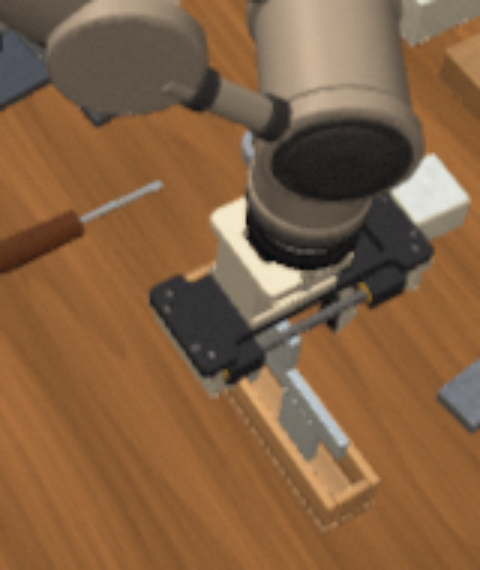

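The guard is in the trough, leaning a little towards the −x wall, and the tab stands free between the opened fingers. Withdrawing straight up.

Call:
{"op": "apply_moves", "data": {"motion": [[[0,-0.008,0],[0,0,0],0],[[0,-0.015,0],[0,0,0],0],[[0,-0.025,0],[0,0,0],0],[[0,-0.035,0],[0,0,0],0],[[0,-0.04,0],[0,0,0],0]]}}

```text
time_s: 9.48
eef_pos: [525.3, -210.8, 229.5]
tcp_rot: [0.708, -0.706, -0.003, 0.005]
wrist_force: [1.2, -0.4, 0.5]
finger_gap: 0.997
```

Call:
{"op": "apply_moves", "data": {"motion": [[[0,-0.035,0],[0,0,0],0.1],[[0,0,0],[0,0,0],0.2],[[0,0,0],[0,0,0],0.25]]}}

```text
time_s: 9.73
eef_pos: [527.0, -211.6, 267.0]
tcp_rot: [-0.706, 0.708, 0.006, -0.002]
wrist_force: [-0.2, -0.1, -0.8]
finger_gap: 0.831
```

```bash
python3 - <<'E'
from h import *
plan([562.5,186,262],96.5)
for n in("side","top"):
    s=snap(n);W=world(s);x,y,z=W[...,0],W[...,1],W[...,2]
    m=(abs(x-525)<80)&(abs(y+211)<110)&(z>56)&(z<140)
    p=W[m];print(n,len(p),np.percentile(p,[1,50,99],axis=0).round(1).tolist() if len(p) else "")
    for zz in range(55,130,15):
        q=p[abs(p[:,2]-zz)<7.5]
        if len(q)>3: print(zz,len(q),q.mean(0).round(1),np.ptp(q,axis=0).round(0))
E
```

```text
t 9.73 pos [ 527.  -211.6  267. ] xaxis [1.    0.012 0.005] y [ 0.005 -0.003 -1.   ] jaw deg 0.7 gap 0.831 F [-0.2 -0.1 -0.8] q [-0.52  0.4   1.37  0.    1.36 -0.53]
shift [0.0403 0.004  0.3972] turn [-1.000e-03  1.469e+00  6.000e-03]
side 678 [[523.0, -295.2, 57.3], [526.1, -217.0, 82.1], [534.1, -129.1, 125.1]]
55 53 [ 525.9 -217.9   59.7] [  6. 165.   6.]
70 178 [ 525.9 -219.3   70.1] [  9. 168.  15.]
85 276 [ 528.  -214.6   82.8] [ 12. 170.  15.]
100 52 [ 525.5 -214.    99.5] [10. 38. 15.]
115 84 [ 527.3 -212.7  117.3] [13. 37. 15.]
top 193 [[519.9, -254.4, 62.6], [523.3, -194.4, 84.7], [529.1, -127.5, 126.3]]
70 24 [ 521.3 -166.    70. ] [ 6. 77. 14.]
85 94 [ 524.5 -179.6   83.2] [ 10. 139.  14.]
100 17 [ 521.4 -205.9  100.1] [ 8. 33. 14.]
115 26 [ 524.6 -210.6  120.8] [ 8. 37.  7.]
```

Guard stands nearly upright, feet on the floor (tab top at 123), centred. Next I'll measure the now exposed bolt head before travelling.

```bash
python3 - <<'E'
from h import *
a=np.deg2rad(6.5);ex=np.array([np.cos(a),np.sin(a)]);ey=np.array([-ex[1],ex[0]]);c=np.array([563.2,185.5])
for n in("side","top"):
    s=snap(n);W=world(s);z=W[...,2]
    J=np.stack([(W[...,:2]-c)@ex,(W[...,:2]-c)@ey],-1)
    m=(abs(J[...,0])<17)&(abs(J[...,1])<40)&(z>78)&(z<110)
    p=np.c_[J[m],z[m]];print(n,len(p),np.percentile(p,[2,50,98],axis=0).round(1).tolist() if len(p) else "")
    q=J[(abs(J[...,0])<40)&(abs(J[...,1])<110)&(z>121.5)&(z<129)]
    print(" plates",q.min(0).round(1),q.max(0).round(1))
    x,y=(slice(140,250),slice(190,320)) if n=="top" else (slice(140,250),slice(220,350))
    cv2.imwrite(f"pics/b_{n}.png",cv2.resize(s["color"][x,y],None,fx=4,fy=4)[...,::-1])
plan([*c,262],96.5)
E
```

```text
side 21 [[-3.8, -11.0, 81.6], [3.1, -6.8, 91.3], [11.2, 2.3, 97.1]]
 plates [ -31.  -101.2] [33.4 72.6]
top 73 [[-15.9, -11.2, 84.2], [-3.8, -1.4, 93.3], [7.8, 9.8, 98.0]]
 plates [-32.5 -99.9] [29.7 99.2]
t 9.93 pos [ 525.5 -210.9  262.5] xaxis [ 1.     0.012 -0.003] y [-0.003  0.002 -1.   ] jaw deg 0.69 gap 0.754 F [-1.  -0.5  0.5] q [-0.52  0.41  1.38  0.    1.36 -0.53]
shift [0.0424 0.0011 0.3959] turn [ 1.000e-03  1.469e+00 -3.000e-03]
```

View pics/b_top.png

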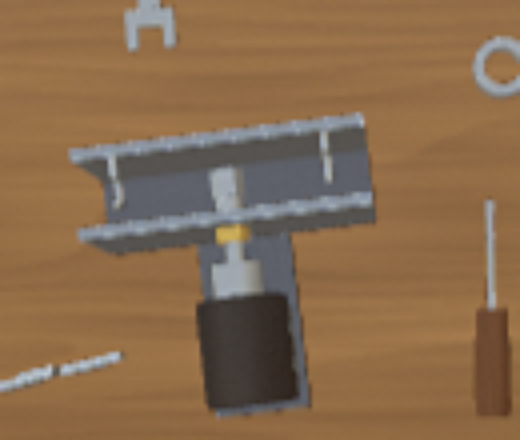

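The head stands free in mid gap at crop (228,185), with the hooks at (115,185) and (327,160). Travelling to (563, 185), then turning the jaws to the jig's y.

Call:
{"op": "apply_moves", "data": {"motion": [[[0.003,0,0.024],[0,0,0],0.35],[[0.004,0,0.036],[0,0,0],0.35],[[0.004,0,0.036],[0,0,0],0.35],[[0.004,0,0.036],[0,0,0],0.35],[[0.004,0,0.036],[0,0,0],0.35]]}}

```text
time_s: 10.35
eef_pos: [542.6, -41.5, 262.6]
tcp_rot: [0.707, -0.707, -0.003, 0.005]
wrist_force: [0.7, -0.6, 0.3]
finger_gap: 0.648
```

Call:
{"op": "apply_moves", "data": {"motion": [[[0.004,0,0.036],[0,0,0],0.35],[[0.004,0,0.036],[0,0,0],0.35],[[0.004,0,0.036],[0,0,0],0.35],[[0.004,0,0.036],[0,0,0],0.35],[[0.004,0,0.036],[0,0,0],0.35]]}}

```text
time_s: 10.77
eef_pos: [560.4, 139.0, 262.6]
tcp_rot: [-0.707, 0.707, 0.003, -0.005]
wrist_force: [0.8, -0.2, -1.0]
finger_gap: 0.651
```

Call:
{"op": "apply_moves", "data": {"motion": [[[0.003,0,0.036],[0,0,0],0.35],[[0,0,0.012],[0,0,0],0.35],[[0,0,0],[0,0.122,0],0.35],[[0,0,0],[0,0.122,0],0.35],[[0,0,0],[0,0.122,0],0.35]]}}

```text
time_s: 11.18
eef_pos: [562.9, 185.3, 262.5]
tcp_rot: [-0.695, 0.696, -0.127, 0.125]
wrist_force: [-0.5, -0.8, 0.1]
finger_gap: 0.651
```

Call:
{"op": "apply_moves", "data": {"motion": [[[0,0,0],[0,0.122,0],0.35],[[0,0,0],[0,0.122,0],0.35],[[0,0,0],[0,0.122,0],0.35],[[0,0,0],[0,0.122,0],0.35],[[0,0,0],[0,0.122,0],0.35]]}}

```text
time_s: 11.6
eef_pos: [563.0, 184.6, 262.6]
tcp_rot: [-0.625, 0.626, -0.33, 0.329]
wrist_force: [0.2, -0.9, -0.0]
finger_gap: 0.648
```

Call:
{"op": "apply_moves", "data": {"motion": [[[0,0,0],[0,0.122,0],0.35],[[0,0,0],[0,0.122,0],0.35],[[0,0,0],[0,0.122,0],0.35],[[0,0,0],[0,0.122,0],0.35],[[0,0,0],[0,0,0],0.35]]}}

```text
time_s: 12.02
eef_pos: [563.1, 184.6, 262.7]
tcp_rot: [-0.527, 0.528, -0.471, 0.47]
wrist_force: [0.0, 0.1, -0.2]
finger_gap: 0.652
```

```bash
python3 - <<'E'
from h import *
plan([563,185.2,160],96.5)
E
```

```text
t 12.02 pos [563.1 184.6 262.7] xaxis [ 0.114 -0.994  0.   ] y [-0.002 -0.001 -1.   ] jaw deg -83.47 gap 0.652 F [ 0.   0.1 -0.2] q [ 0.19  0.46  1.3  -0.    1.39  1.64]
shift [-0.0006  0.1027  0.0002] turn [0.003 0.001 0.   ]
```

Call:
{"op": "apply_moves", "data": {"motion": [[[0,0.03,0],[0,0,0],0.35],[[0,0.035,0],[0,0,0],0.35],[[0,0.03,0],[0,0,0],0.35],[[0,0.017,0],[0,0,0],0.35],[[0,0,0],[0,0,0],0.35]]}}

```text
time_s: 12.43
eef_pos: [560.6, 184.3, 146.9]
tcp_rot: [-0.527, 0.532, -0.471, 0.466]
wrist_force: [-0.6, 0.6, 0.0]
finger_gap: 0.648
```

```bash
python3 - <<'E'
from h import *
a=np.deg2rad(6.5);ex=np.array([np.cos(a),np.sin(a)]);ey=np.array([-ex[1],ex[0]]);c=np.array([563.,185.2])
s=snap("side");W=world(s);z=W[...,2]
J=np.stack([(W[...,:2]-c)@ex,(W[...,:2]-c)@ey],-1)
for lo,hi in((133,150),(150,180)):
    m=(abs(J[...,0])<40)&(abs(J[...,1])<60)&(z>lo)&(z<hi); p=J[m]
    print(len(p),np.percentile(p,[2,50,98],axis=0).round(1).tolist())
q=J[(abs(J[...,0])<40)&(abs(J[...,1])<110)&(z>121.5)&(z<129)];print(q.min(0),q.max(0))
cv2.imwrite("pics/b2.png",cv2.resize(s["color"][110:250,200:340],None,fx=4,fy=4)[...,::-1])
plan([563,185.2,90],96.5)
E
```

```text
54 [[-12.3, -47.9], [-9.2, 28.7], [5.4, 45.3]]
70 [[-12.1, -45.4], [-9.7, 30.2], [7.7, 45.5]]
[ -29.73818813 -101.3759993 ] [34.04418096 98.60806343]
t 12.48 pos [562.1 184.7 149.7] xaxis [ 0.121 -0.993  0.   ] y [-0.005 -0.001 -1.   ] jaw deg -83.03 gap 0.653 F [0.4 0.2 0.9] q [ 0.19  0.55  1.46 -0.    1.13  1.64]
shift [-0.0004  0.0597  0.0013] turn [0.006 0.008 0.   ]
```

View pics/b2.png

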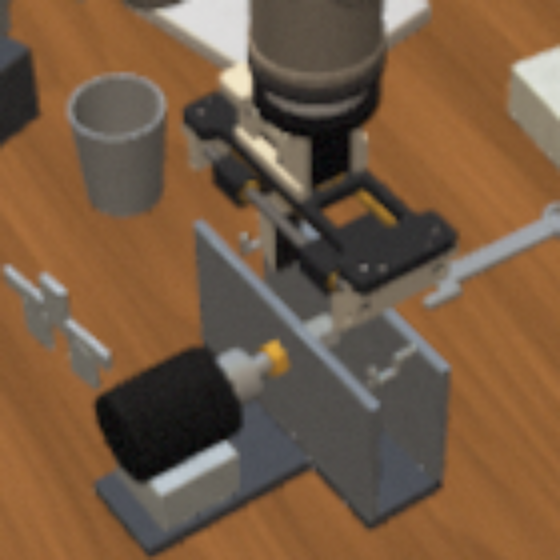

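Fingers are over the gap, either side of the head and inside the hooks, with at least 10 mm clearance to the plates. Descending in steps.

Call:
{"op": "apply_moves", "data": {"motion": [[[0,0,0.001],[0,0,0],0.35],[[0,0.012,0],[0,0,0],0.35],[[0,0.013,0],[0,0,0],0.35],[[0,0.005,0],[0,0,0],0.35],[[0,0,0],[0,0,0],0.35]]}}

```text
time_s: 12.9
eef_pos: [564.6, 185.3, 122.3]
tcp_rot: [0.529, -0.529, 0.469, -0.469]
wrist_force: [0.1, 0.5, 1.4]
finger_gap: 0.651
```

Call:
{"op": "apply_moves", "data": {"motion": [[[0,0.012,0],[0,0,0],0.35],[[0,0.01,0],[0,0,0],0.35],[[0,0.006,0],[0,0,0],0.35],[[0,0,0],[0,0,0],0.35],[[0,0,0],[0,0,0],0.35]]}}

```text
time_s: 13.32
eef_pos: [564.5, 185.4, 94.1]
tcp_rot: [-0.529, 0.529, -0.469, 0.469]
wrist_force: [-0.4, 0.2, -1.3]
finger_gap: 0.653
```

Call:
{"op": "apply_moves", "data": {"motion": [[[0,0.004,0],[0,0,0],0.35],[[0,0,0],[0,0,0],0.6],[[0,0,0],[0,0,0],1],[[0,0,0],[0,0,0],1],[[0,0,0],[0,0,0],1]], "force": 40}}

```text
time_s: 13.73
eef_pos: [564.6, 185.4, 90.3]
tcp_rot: [0.529, -0.529, 0.469, -0.47]
wrist_force: [0.1, 0.1, -0.5]
finger_gap: 0.411
```

Call:
{"op": "apply_moves", "data": {"motion": [[[0,0,0],[0,0,0],1],[[0,0,0],[0,0,0],1],[[0,0,0],[0,0,0],1],[[0,0,0],[0,0,0],1],[[0,0,0],[0,0,0],1]]}}

```text
time_s: 14.15
eef_pos: [564.4, 186.6, 90.2]
tcp_rot: [0.529, -0.528, 0.47, -0.469]
wrist_force: [-0.2, 4.8, -0.0]
finger_gap: 0.222
```

Call:
{"op": "apply_moves", "data": {"motion": [[[0,0,0],[0,0,0],1],[[0,0,0],[0,0,0],1],[[0,0,0],[0,0,0],1],[[0,0,0],[0,0,0],1],[[0,0,0],[0,0,0],1]]}}

```text
time_s: 14.57
eef_pos: [564.3, 186.6, 90.2]
tcp_rot: [0.529, -0.528, 0.47, -0.469]
wrist_force: [-0.1, 5.1, -0.1]
finger_gap: 0.222
```

```bash
python3 - <<'E'
from h import *
plan([563,185.2,90],96.5)
print(r.sense()["wrist_torque"])
E
```

```text
t 14.57 pos [564.3 186.6  90.2] xaxis [ 0.118 -0.993 -0.002] y [ 0.     0.002 -1.   ] jaw deg -83.2 gap 0.222 F [-0.1  5.1 -0.1] q [0.19 0.62 1.52 0.   1.   1.64]
shift [ 0.0012  0.0002 -0.0015] turn [-0.     0.005 -0.002]
[ 0.92412814  0.27551781 -0.06051739]
```

Gripped at 20.4 mm, which matches the 20 mm across flats. I'll relieve the 5 N side load, wait a second, and check for steadiness.

Call:
{"op": "apply_moves", "data": {"motion": [[[-0.0012,0,0],[0,0,0],1],[[0,0,0],[0,0,0],1],[[0,0,0],[0,0,0],1],[[0,0,0],[0,0,0],1],[[0,0,0],[0,0,0],1]], "force": 45}}

```text
time_s: 14.98
eef_pos: [564.3, 186.6, 90.1]
tcp_rot: [0.529, -0.529, 0.469, -0.469]
wrist_force: [-0.7, 2.0, 1.9]
finger_gap: 0.217
```

Call:
{"op": "apply_moves", "data": {"motion": [[[0,0,0],[0,0,0],1],[[0,0,0],[0,0,0],1],[[0,0,0],[0,0,0],1],[[0,0,0],[0,0,0],1],[[0,0,0],[0,0,0],1]]}}

```text
time_s: 15.4
eef_pos: [564.4, 186.6, 90.1]
tcp_rot: [0.529, -0.529, 0.469, -0.469]
wrist_force: [-1.1, 2.1, 3.2]
finger_gap: 0.222
```

Call:
{"op": "apply_moves", "data": {"motion": [[[0,0,0],[0,0,0],1],[[0,0,0],[0,0,0],1],[[0,0,0],[0,0,0],1],[[0,0,0],[0,0,0],1],[[0,0,0],[0,0,0],1]]}}

```text
time_s: 15.82
eef_pos: [564.4, 186.6, 90.1]
tcp_rot: [0.529, -0.529, 0.469, -0.469]
wrist_force: [-0.2, 1.2, 2.5]
finger_gap: 0.218
```

```bash
python3 - <<'E'
from h import *
plan([563,185.2,90],96.5);print(r.sense()["wrist_torque"])
s=snap("side");cv2.imwrite("pics/f.png",cv2.resize(s["color"][100:420,150:520],(740,600))[...,::-1])
a=s["color"].astype(int)
import time
for i in range(16): s2=snap("side")
d=np.abs(s2["color"].astype(int)-a).sum(2); print("changed px",(d>40).sum(),[v.mean().round(0) for v in np.nonzero(d>40)] if (d>40).any() else "")
plan([563,185.2,90],96.5);print(r.sense()["wrist_torque"])
W=world(s2);x,y,z=W[...,0],W[...,1],W[...,2]
m=(abs(x-525)<80)&(abs(y+211)<110)&(z>56)&(z<140);p=W[m];print(np.percentile(p,[1,50,99],axis=0).round(1).tolist())
E
```

```text
t 15.82 pos [564.4 186.6  90.1] xaxis [ 0.119 -0.993 -0.   ] y [ 0.  0. -1.] jaw deg -83.19 gap 0.218 F [-0.2  1.2  2.5] q [0.19 0.62 1.52 0.   1.   1.64]
shift [ 0.0012  0.0001 -0.0015] turn [-0.     0.005 -0.   ]
[ 0.3583032   0.33323564 -0.0308465 ]
changed px 13 [np.float64(162.0), np.float64(159.0)]
t 16.67 pos [564.4 186.6  90.1] xaxis [ 0.119 -0.993 -0.   ] y [ 0.  0. -1.] jaw deg -83.19 gap 0.22 F [-0.9  1.6  4.8] q [0.19 0.62 1.52 0.   1.   1.64]
shift [ 0.0012  0.0001 -0.0015] turn [-0.     0.005 -0.   ]
[ 0.40119571  0.33978906 -0.05717687]
[[523.3, -295.3, 57.5], [526.1, -217.4, 81.8], [533.8, -128.8, 125.3]]
```

View pics/f.png

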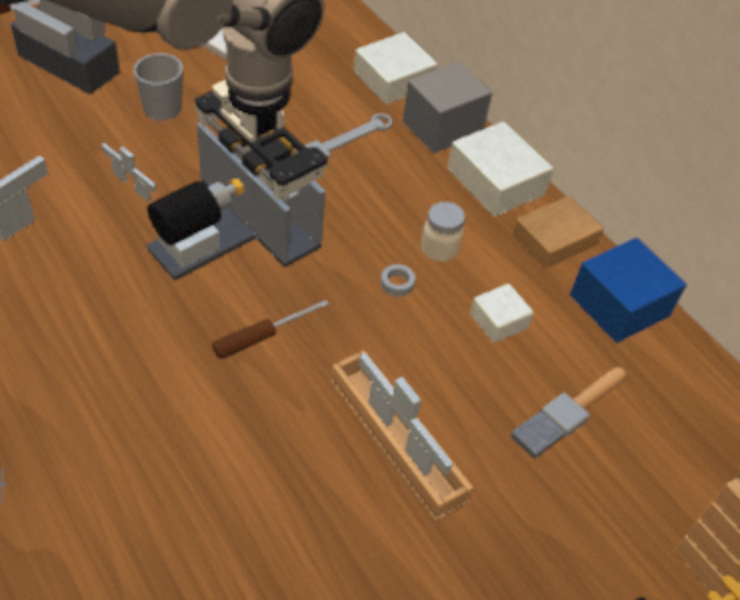

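Call:
{"op": "apply_moves", "data": {"motion": [[[0,0,0],[0,0,0],1],[[0,0,0],[0,0,0],1],[[0,0,0],[0,0,0],1],[[0,0,0],[0,0,0],1],[[0,0,0],[0,0,0],1]]}}

```text
time_s: 17.08
eef_pos: [564.4, 186.6, 90.1]
tcp_rot: [0.529, -0.529, 0.469, -0.469]
wrist_force: [-1.7, 2.4, 4.4]
finger_gap: 0.223
```

```bash
python3 - <<'E'
from h import *
f=[]
for i in range(40):
    s=snap("side"); 
    if i in(0,39): f.append(s["color"].astype(int))
    if i%3==0:
        q=r.sense();print(round(q["time_s"],2),q["wrist_force"].round(1),q["wrist_torque"].round(2),q["finger_gap"].round(4),q["eef_pos"].round(2))
d=np.abs(f[1]-f[0]).sum(2)>40;print(np.argwhere(d)[:20].tolist())
E
```

```text
Traceback (most recent call last):
AttributeError: 'float' object has no attribute 'round'
```

```bash
python3 - <<'E'
from h import *
f=[]
for i in range(40):
    s=snap("side"); 
    if i in(0,39): f.append(s["color"].astype(int))
    if i%3==0:
        q=r.sense();print(round(q["time_s"],2),q["wrist_force"].round(1),q["wrist_torque"].round(2),round(q["finger_gap"],4),q["eef_pos"].round(2))
d=np.abs(f[1]-f[0]).sum(2)>40;print(np.argwhere(d)[:20].tolist())
E
```

```text
17.18 [-0.9  2.   5.2] [ 0.4   0.33 -0.02] 0.2204 [564.34 186.6   90.12]
17.33 [-0.4  2.3  5.2] [ 0.42  0.34 -0.01] 0.2229 [564.37 186.62  90.13]
17.48 [-0.8  3.4  4.8] [ 0.42  0.28 -0.04] 0.2204 [564.36 186.62  90.14]
17.63 [0.3 2.4 4. ] [ 0.38  0.34 -0.06] 0.22 [564.36 186.6   90.13]
17.78 [-1.2  2.1  5.1] [ 0.4   0.38 -0.03] 0.2218 [564.37 186.6   90.14]
17.93 [-1.1  3.   4.7] [ 0.42  0.35 -0.  ] 0.216 [564.35 186.58  90.11]
18.08 [-0.1  1.8  5.5] [ 0.4   0.34 -0.06] 0.2172 [564.38 186.61  90.12]
18.23 [-0.3  2.8  5.8] [ 0.42  0.36 -0.08] 0.2232 [564.37 186.61  90.14]
18.38 [-0.7  1.5  4.4] [0.42 0.28 0.01] 0.2238 [564.36 186.62  90.12]
18.53 [-1.1  1.4  4.9] [ 0.42  0.37 -0.02] 0.2206 [564.36 186.59  90.13]
18.68 [-1.4  2.2  5.3] [ 0.42  0.33 -0.11] 0.2198 [564.37 186.59  90.12]
18.83 [-0.9  2.1  5. ] [ 0.41  0.33 -0.02] 0.2198 [564.32 186.6   90.1 ]
18.98 [-0.5  2.7  5. ] [0.38 0.3  0.  ] 0.2224 [564.35 186.6   90.11]
19.13 [-0.6  2.9  3.7] [ 0.41  0.35 -0.05] 0.2227 [564.35 186.6   90.11]
[[2, 24], [4, 39], [91, 161], [92, 169], [94, 160], [215, 226], [292, 27]]
```

Gap, pose and reaction torque have held constant for 2 s. If the hexagon were still turning, the gap would have changed by a millimetre or more. Handing in.

```bash
python3 -c "
from workcell import r
print(r.job_done())"
```

```text
the job is handed in; nothing more can be done
None
```

I lifted the guard off its hooks, stood it feet down in the trough and let go. I then gripped the bolt head from above across the jig's y, and handed the job in at about 19 s of robot time while still gripping. The hand-in reports no verdict.

**Last checks that passed:**
- **Guard:** it stands almost upright and centred in the trough, with the tab top about 125 mm above the bench, and was unchanged in the last reading.
- **Grip:** the fingers are open 20.3 mm on the 20 mm head at 45 N, with the TCP at (564.4, 186.6, 90.1), about 5 mm above the head's centre.
- **Bolt:** opening, pose and reaction torque stayed constant for 2 s. I take it as stopped, because a turning hexagon would have changed the opening, but I had no direct reading of the bolt's speed.
- **Bystanders:** none looked displaced in the last side view. I did not measure their positions.

**Checks that disagreed:** the two cameras differed by about 3–4 mm in x, so I settled it by comparing their readings with the gripper's own position. Closing on the head also left about 5 N of sideways load. After a 1.2 mm correction, 2 to 3 N sideways and about 5 N upward remained, steady through the final checks.

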